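# Complete the row of stain jars on the microscopy bench

### The arm

A 6-joint arm with a two-finger parallel gripper is mounted at the origin on the work surface. World frame = base frame: x ahead of the robot, y to its left, z up, the work surface at z = 0. Lengths are in m, angles in rad, forces in N, time in s.
With the tool pointing down it reaches from about 0.35 to 1 m from the base axis. Payload 7.1 kg.
Tool frame: the origin (TCP) lies between the finger pads; the fingertips stand 19 mm ahead of it and the grasp point (between the pads) is the TCP; x points along the fingers, y is the direction in which the jaws open and shut, and the axes are right-handed (so a half turn about x gives the same grasp; the last joint's range is limited). The gripper opens to 85 mm and grips with 20 to 120 N. Pads are 22 mm wide; open, the fingers measure 114 mm over their backs; the gripper's body (76 mm by 85 mm) begins 54 mm behind the grasp point. The pads swing forward as they close: fully open they stand 13 mm farther back than shut.
Start: joints at [-1.252, 0.423, 1.63, -0, 1.089, -0.019], TCP at [0.207, -0.59, 0.25] pointing down, gripper open.
Joint ranges: [-3, 3], [-0.9, 2.11], [0.09, 2.58], [-1.31, 4.45], [0.11, 2.69], [-2.54, 2.54]. Speed limits (rad/s): [2.39, 2.39, 3.01, 3.14, 3.14, 3.14].

### API

Orientations are given as a unit quaternion [x, y, z, w].
In Python, from rig import monitor, vision, env gives the robot as it stands.
- The arm moves only by the tool step_arm, never from a script. Its argument "deltas" is a list of rows, each an object of numbers: "dx", "dy", "dz": the shift along the tool's x, y, z in cm; "yaw": the turn about the tool's x in degrees; "gripper": the finger opening in cm, from 0 to 8.54. In form: [{"dx": .., "dy": .., "dz": .., "yaw": .., "gripper": ..}, ...]. A call has 1 to 20 rows; each row is the pose to reach, as a shift and turn from the pose measured when the call began, along the tool's axes at that moment; what a row does not reach only later rows make up. A row lasts 1/8 s, in which the tool goes at most 62.5 mm and 10.7 degrees, less where a joint would pass 70% of its speed; a pose out of reach is approached as far as the arm can. A call with a gripper value outside its range is refused whole. The fingers move at their own pace and stop on an object; "force" is the grip in N (left out, the last holds). Time passes only in rows, so rows that repeat a pose let the fingers close. It gives the time, the measured TCP pose, the force and the opening at its end, in the units of the state.
- monitor.get_state(): the state, without advancing time (a new reading comes with each control period).
- vision.capture(name): name is "scene" or "side" or "wrist"; returns a dict with "frame" (384x512x3 uint8, red, green, blue), "fx", "fy", "cx", "cy" (pixels), "position" and "rotation" of the camera in the world. Camera axes: x right, y down, z forward; pixel columns grow to the right and rows downward; lengths in m; the calibration is good to about 2 mm. A picture is of the moment at which its call begins. There is no depth.
- env.job_done(): hands the job in, once; it reports no verdict.
The state is a dict: "clock": time; "joints": joint angles; "qvel": joint speeds; "effort": joint torques, N m; "eef_pos": TCP position; "orientation": TCP orientation; "contact_force": force on the tool from outside, world axes, zero at the start; "wrist_torque": the same for the moment, N m; "finger_gap": opening from 0.0 (shut) to 1.0 (fully open).
Only numpy, scipy, OpenCV 4.12 (cv2) and the standard library are available. Lean on these libraries where they do the work, as an engineer would, in place of code of your own. Each camera call takes 0.05 s, during which the arm holds its last target. There are 200 camera calls.

### The job

Put the loose amber jar and the loose green jar from the bench onto the two empty marks in the row on the low shelf, each next to the standing jar of its own colour, so that the four jars stand upright in one neat row, each centred on its mark. Set them down gently on the shelf rather than dropping them, and leave the two jars already on the shelf and the white jar on the bench where they are.

Things in the scene. Friction and masses are not known exactly. Their poses are not given: they have to be found in the camera images.
- shelf: low white shelf, fixed: 140 mm deep (its x, to its back), 400 mm long (its y), board top 60 mm above the bench; open above but for a blue back rail (x 62 to 70 mm) rising 20 mm over the board. Origin: centre of its underside, on the bench. Four flat round white marks with blue rims, 64 mm across, at x = 0, y = -127.5, -42.5, 42.5, 127.5 mm; the outer two are taken, the inner two empty.
- amber_jar: loose jar to be placed: amber-brown glass with an orange cap and a paper band, standing on the bench; closed round jar, 50 mm diameter and 85 mm tall, straight-sided and rigid, 110 to 225 g; origin at the centre of its underside, z up its axis. 
- green_jar: loose jar to be placed: green glass with a green cap and a paper band, standing on the bench; closed round jar, 50 mm diameter and 85 mm tall, straight-sided and rigid, 110 to 225 g; origin at the centre of its underside, z up its axis. 
- amber_standing: amber jar with an orange cap already standing on one end mark of the shelf (either end); loose, stays where it is; closed round jar, 50 mm diameter and 85 mm tall, straight-sided and rigid, 110 to 225 g; origin at the centre of its underside, z up its axis. 
- green_standing: green jar with a green cap already standing on the other end mark of the shelf; loose, stays where it is; closed round jar, 50 mm diameter and 85 mm tall, straight-sided and rigid, 110 to 225 g; origin at the centre of its underside, z up its axis. 
- white_jar: white plastic jar with a white cap on the bench among the loose jars, not part of the job; closed round jar, 50 mm diameter and 85 mm tall, straight-sided and rigid, 110 to 225 g; origin at the centre of its underside, z up its axis. 
Not all that is in view belongs to the job. What is shaped like the amber_standing but pink is not meant.

How it is judged:
At the end, for the whole second after the job is handed in: All four jars stand upright (within 0.12 rad) and at rest on the shelf board (underside within 6 mm of its top), in the order amber, amber, green, green from one end, each within 16 mm of its mark's centre both along and across the shelf (((x of amber_standing in the frame of shelf between -0.016 and 0.016 m and y of amber_standing in the frame of shelf between -0.1435 and -0.1115 m and x of amber_jar in the frame of shelf between -0.016 and 0.016 m and y of amber_jar in the frame of shelf between -0.0585 and -0.0265 m and x of green_jar in the frame of shelf between -0.016 and 0.016 m and y of green_jar in the frame of shelf between 0.0265 and 0.0585 m and x of green_standing in the frame of shelf between -0.016 and 0.016 m and y of green_standing in the frame of shelf between 0.1115 and 0.1435 m) or (x of green_standing in the frame of shelf between -0.016 and 0.016 m and y of green_standing in the frame of shelf between -0.1435 and -0.1115 m and x of green_jar in the frame of shelf between -0.016 and 0.016 m and y of green_jar in the frame of shelf between -0.0585 and -0.0265 m and x of amber_jar in the frame of shelf between -0.016 and 0.016 m and y of amber_jar in the frame of shelf between 0.0265 and 0.0585 m and x of amber_standing in the frame of shelf between -0.016 and 0.016 m and y of amber_standing in the frame of shelf between 0.1115 and 0.1435 m)) and z of amber_jar in the frame of shelf between 0.054 and 0.066 m and angle between each of amber_jar, green_jar, amber_standing, green_standing's own z axis and vertical below 0.12 rad and linear speed of each of amber_jar, green_jar, amber_standing, green_standing below 0.03 m/s and z of green_jar in the frame of shelf between 0.054 and 0.066 m and z of amber_standing in the frame of shelf between 0.054 and 0.066 m and z of green_standing in the frame of shelf between 0.054 and 0.066 m); the robot touches nothing.
It fails at once if a jar fell: out of the fingers and faster than 0.4 m/s, as after a fall of 10 mm or so ((linear speed of amber_jar above 0.4 m/s and contact force between amber_jar and the fingers below 0.05 N) or (linear speed of green_jar above 0.4 m/s and contact force between green_jar and the fingers below 0.05 N)).
It fails at once if a jar standing on the shelf was shifted more than 15 mm (distance of any of amber_standing, green_standing from where it was at the start of the episode above 0.015 m).
It fails at once if the white jar was shifted more than 20 mm (distance of white_jar from where it was at the start of the episode above 0.02 m).
It fails at once if a jar was slammed or pressed hard onto the shelf (contact force over 60 N) (contact force between any of amber_jar, green_jar and shelf above 60 N).
It also fails if it takes over 51 s, if anything falls off the work surface, if the arm or the gripper's body presses on something with over 40 N, if the wrist force passes 120 N, or if a joint passes its speed limit or range.

## Working session

There is one attempt and no reset: what is moved stays moved. The work goes in short steps, Python scripts to look and compute and a tool call to move; the robot and the scene stay as the last step left them, time stands still between calls to the robot, and variables do not carry over. Pictures are saved under pics/ and viewed, about 8 in all and at most 12, crops included, and the job is handed in when it is done.

Besides the shell and the picture viewer there is one more tool, called as name(argument=value, ...) on one line, values as JSON. step_arm: Moves the arm, as the interface text tells. Its arguments: {"type":"object","properties":{"deltas":{"type":"array","items":{"type":"object","properties":{"dx":{"type":"number"},"dy":{"type":"number"},"dz":{"type":"number"},"yaw":{"type":"number"},"gripper":{"type":"number"}}}},"force":{"type":"number"}},"required":["deltas"]}

```bash
mkdir -p pics; cat > h.py <<'E'
import numpy as np,cv2,pickle
from rig import monitor,vision,env
def snap(cam,name):
    c=vision.capture(cam); cv2.imwrite(f'pics/{name}.png',cv2.cvtColor(np.array(c['frame']),cv2.COLOR_RGB2BGR)); pickle.dump(dict(c),open(f'pics/{name}.pkl','wb')); return c
def load(n): return pickle.load(open(f'pics/{n}.pkl','rb'))
def ray(c,u,v,z):
    R=np.array(c['rotation']);
    if R.size==4:
        from scipy.spatial.transform import Rotation as Ro; R=Ro.from_quat(R).as_matrix()
    d=R@[(u-c['cx'])/c['fx'],(v-c['cy'])/c['fy'],1]; p=np.array(c['position']); return p+d*(z-p[2])/d[2]
def proj(c,P):
    R=np.array(c['rotation']); q=R.T@(np.array(P)-c['position']); return q[0]/q[2]*c['fx']+c['cx'],q[1]/q[2]*c['fy']+c['cy']
E
python3 - <<'E'
from h import *
a=snap('scene','s0');b=snap('side','d0')
for c in(a,b):print(c['position'],np.array(c['rotation']).tolist(),c['fx'])
cv2.imwrite('pics/sd0.png',cv2.resize(np.vstack([cv2.imread('pics/s0.png'),cv2.imread('pics/d0.png')]),None,fx=.78,fy=.78))
print(monitor.get_state())
E
```

```text
[1.15060261 0.21912501 0.82102249] [0.5149759815502211, 0.789577018582963, -0.28029519592393043, -0.18111453087477847] 371.37639640918184
[0.46163572 0.63148218 0.53968861] [-0.11261043388234612, 0.881585928517249, -0.4558471254441489, 0.048254938042814936] 363.58823944191823
{'clock': 0.1, 'joints': array([-1.25197753e+00,  4.23794125e-01,  1.63058511e+00,  8.56800362e-06,
        1.08861685e+00, -1.90462476e-02]), 'qvel': array([ 0.0006675 , -0.00286679, -0.00288306,  0.00063115,  0.00065938,
        0.00072549]), 'effort': array([ 7.14137946e-05, -5.58427441e+01, -2.82446069e+01, -2.67140405e-05,
        2.90835866e-03, -3.41688985e-05]), 'eef_pos': array([ 0.20702628, -0.58923023,  0.24961605]), 'orientation': array([-0.6969696 , -0.11937559,  0.69711248, -0.11839353]), 'contact_force': array([ 0.90487919, -0.59278472,  0.21007189]), 'wrist_torque': array([-0.01641606,  0.00211867,  0.01221974]), 'finger_gap': 0.9987664572527079}
```

View pics/s0.png

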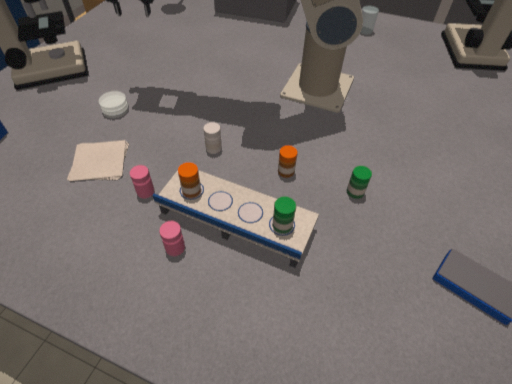

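View pics/d0.png

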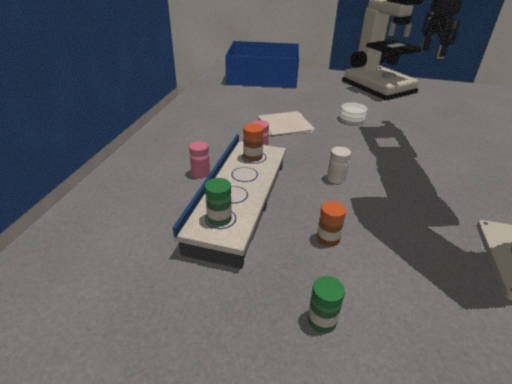

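```bash
cat > fit.py <<'E'
from h import *
from scipy.optimize import minimize
def hull(c,x,y,z):
    t=np.linspace(0,2*np.pi,40)
    P=[proj(c,(x+.025*np.cos(a),y+.025*np.sin(a),zz)) for a in t for zz in(z,z+.085)]
    return cv2.convexHull(np.array(P,np.float32))
def seg(c,u,v,r=24):
    h=cv2.cvtColor(np.array(c['frame']),cv2.COLOR_RGB2HSV); m=((h[...,1]>110)&(h[...,2]>35)&(h[...,0]<95)).astype(np.uint8)
    w=np.zeros_like(m); w[v-r:v+r,u-r:u+r]=1; m=m*w
    n,l,s,_=cv2.connectedComponentsWithStats(cv2.morphologyEx(m,cv2.MORPH_CLOSE,np.ones((9,9))))
    k=1+np.argmax(s[1:,4]); pts=np.argwhere((l==k)&(m>0))[:,::-1].astype(np.int32)
    return cv2.convexHull(pts)
def fit(views,z):
    H=[(c,seg(c,u,v,r)) for c,u,v,r in views]
    masks=[]
    for c,hh in H:
        m=np.zeros((384*4,512*4),np.uint8); cv2.fillPoly(m,[np.round((hh+0.0)*4).astype(np.int32)],1); masks.append(cv2.dilate(m,np.ones((4,4)))) 
    def cost(p):
        s=0
        for (c,_),m in zip(H,masks):
            g=np.zeros_like(m); cv2.fillPoly(g,[np.round(hull(c,p[0],p[1],z)*4).astype(np.int32)],1); s+=1-(g&m).sum()/(g|m).sum()
        return s
    c,u,v,_=views[0]; p0=ray(c,u,v,z+.045)[:2]
    r=minimize(cost,p0,method='Nelder-Mead',options=dict(initial_simplex=[p0,p0+[.02,0],p0+[0,.02]],xatol=1e-4))
    return r.x,r.fun,H
E
python3 - <<'E'
from fit import *
S,D=load('s0'),load('d0')
from scipy.spatial.transform import Rotation as Ro
for c in(S,D):
    R=np.array(c['rotation'])
    if R.size==4:c['rotation']=Ro.from_quat(R).as_matrix()
for n,c in(('s0',S),('d0',D)):pickle.dump(c,open(f'pics/{n}.pkl','wb'))
vis={'S':[],'D':[]};im=[cv2.resize(cv2.cvtColor(np.array(c['frame']),cv2.COLOR_RGB2BGR),None,fx=3,fy=3,interpolation=cv2.INTER_CUBIC) for c in(S,D)]
J={}
for n,s,d,z in [('amber',(288,160,22),(331,223,28),0),('green',(360,181,22),(326,304,34),0),('amb_st',(189,178,20),(253,142,23),.06),('gr_st',(284,213,20),(219,202,28),.06)]:
    x,f,H=fit([(S,*s),(D,*d)],z); J[n]=x; print(n,x.round(4),round(f,3),[fit([(c,*p)],z)[0].round(4) for c,p in((S,s),(D,d))])
    for i,(c,h) in zip(im,H):
        cv2.polylines(i,[np.int32(hull(c,*x,z)*3)],True,(255,0,255),1); cv2.polylines(i,[np.int32(h*3)],True,(0,255,255),1)
print('marks S',ray(S,220,201,.06),ray(S,250,212,.06),'D',ray(D,245,174,.06),ray(D,235,194,.06))
print('white',ray(S,213,139,.045),ray(D,338,166,.045))
a,g=J['amb_st'],J['gr_st'];print('st dist',np.linalg.norm(a-g)); print('interp',a+(g-a)/3,a+(g-a)*2/3)
for i,c in zip(im,(S,D)):
    for k in(1/3,2/3):
        p=a+(g-a)*k;t=np.linspace(0,6.28,50)
        cv2.polylines(i,[np.int32([np.array(proj(c,(p[0]+.032*np.cos(q),p[1]+.032*np.sin(q),.06)))*3 for q in t])],True,(0,0,255),1)
cv2.imwrite('pics/fit.png',np.hstack([im[0][390:810,420:820],im[1][330:750,500:900]])); 
E
```

```text
amber [0.4337 0.0332] 0.152 [array([0.4314, 0.0331]), array([0.4349, 0.0327])]
green [0.4277 0.2376] 0.724 [array([0.4237, 0.2388]), array([0.4253, 0.195 ])]
amb_st [ 0.6486 -0.1575] 0.157 [array([ 0.6477, -0.158 ]), array([ 0.6496, -0.1597])]
gr_st [0.6558 0.0989] 0.934 [array([0.6251, 0.0917]), array([0.6782, 0.0415])]
marks S [ 0.64907504 -0.07326331  0.06      ] [0.64988568 0.01103419 0.06      ] D [ 0.64814845 -0.0725173   0.06      ] [0.64860364 0.01112482 0.06      ]
white [ 0.4368562  -0.20211942  0.045     ] [ 0.43293453 -0.19498773  0.045     ]
st dist 0.2564676510219148
interp [ 0.65100291 -0.0720072 ] [0.65337726 0.01344904]
```

View pics/fit.png

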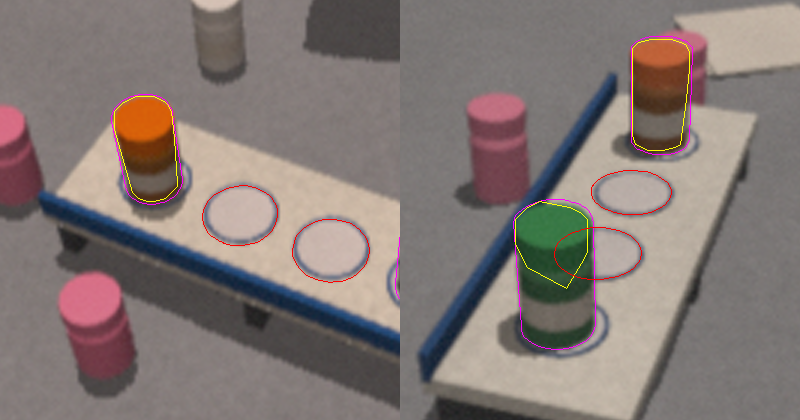

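```bash
sed -i 's/h\[...,1\]>110)&(h\[...,2\]>35)/h[...,1]>SMIN)\&(h[...,2]>15)/; s/^def seg/SMIN=110\ndef seg/' fit.py
cat > tool.py <<'E'
from h import *
from scipy.spatial.transform import Rotation as Ro
import sys
def info(tx,ty,tz):
    s=monitor.get_state(); R=Ro.from_quat(s['orientation']).as_matrix()
    print('clock',s['clock'],'tcp',s['eef_pos'].round(4),'gap',s['finger_gap'],'F',s['contact_force'].round(1)); print('tool axes cols\n',R.round(3))
    print('delta cm',(R.T@(np.array([tx,ty,tz])-s['eef_pos'])*100).round(2))
    yt=R.T@[1,0,0]; a=np.degrees(np.arctan2(yt[2],yt[1])); print('yaw to align jaw with world x:',(a+90)%180-90)
if __name__=='__main__': info(*map(float,sys.argv[1:]))
E
python3 - <<'E'
import fit; from fit import *
S,D=load('s0'),load('d0')
h=cv2.cvtColor(np.array(D['frame']),cv2.COLOR_RGB2HSV);print(h[290,326],h[304,326],h[318,326],h[326,322],h[300,290])
h=cv2.cvtColor(np.array(S['frame']),cv2.COLOR_RGB2HSV);print(h[175,360],h[181,358],h[190,357],h[181,390])
for fit.SMIN in(60,80,100):
  for n,s,d,z in [('green',(360,181,22),(326,304,34),0),('gr_st',(284,213,20),(219,202,28),.06)]:
    x,f,H=fit.fit([(S,*s),(D,*d)],z); print(fit.SMIN,n,x.round(4),round(f,3),[fit.fit([(c,*p)],z)[:2] for c,p in((S,s),(D,d))])
E
python3 tool.py 0.433 0.033 0.2
```

```text
[ 66 137 121] [ 67 133  71] [52 52 73] [24 39 99] [ 10  13 121]
[ 68 197 131] [ 67 174  66] [21 43 95] [  5  20 137]
clock 0.1 tcp [ 0.207  -0.5892  0.2496] gap 0.9987664572527079 F [ 0.9 -0.6  0.2]
tool axes cols
 [[-0.     0.331 -0.943]
 [ 0.001 -0.943 -0.331]
 [-1.    -0.001 -0.   ]]
delta cm [  5.03 -51.21 -41.94]
yaw to align jaw with world x: -70.64200365902056Traceback (most recent call last):
  File "<stdin>", line 7, in <module>
AttributeError: 'function' object has no attribute 'fit'
```

```bash
python3 - <<'E'
import fit as F; from h import *
S,D=load('s0'),load('d0')
for F.SMIN in(60,80,100):
  for n,s,d,z in [('green',(360,181,22),(326,304,34),0),('gr_st',(284,213,20),(219,202,28),.06)]:
    x,f,H=F.fit([(S,*s),(D,*d)],z); print(F.SMIN,n,x.round(4),round(f,3),[(q[0].round(4),round(q[1],3)) for q in[F.fit([(c,*p)],z) for c,p in((S,s),(D,d))]])
E
```

```text
60 green [0.4286 0.2384] 0.131 [(array([0.4253, 0.2385]), np.float64(0.066)), (array([0.4288, 0.2386]), np.float64(0.052))]
60 gr_st [0.6553 0.0982] 0.464 [(array([0.6535, 0.0981]), np.float64(0.08)), (array([0.6718, 0.0558]), np.float64(0.334))]
80 green [0.428  0.2383] 0.446 [(array([0.425 , 0.2383]), np.float64(0.104)), (array([0.4261, 0.2112]), np.float64(0.317))]
80 gr_st [0.6558 0.0983] 0.528 [(array([0.653 , 0.0991]), np.float64(0.128)), (array([0.6738, 0.0523]), np.float64(0.354))]
100 green [0.4278 0.2382] 0.532 [(array([0.4241, 0.2381]), np.float64(0.138)), (array([0.4268, 0.208 ]), np.float64(0.359))]
100 gr_st [0.6558 0.0984] 0.719 [(array([0.6505, 0.0989]), np.float64(0.252)), (array([0.6766, 0.0472]), np.float64(0.409))]
```

step_arm(deltas=[{"dx": 2, "dy": -10, "dz": 0, "yaw": -10, "gripper": 8.5}, {"dx": 2, "dy": -15, "dz": 0, "yaw": -20, "gripper": 8.5}, {"dx": 2, "dy": -20, "dz": -6, "yaw": -30, "gripper": 8.5}, {"dx": 2, "dy": -26, "dz": -13, "yaw": -40, "gripper": 8.5}, {"dx": 2, "dy": -32, "dz": -20, "yaw": -50, "gripper": 8.5}, {"dx": 2, "dy": -38, "dz": -27, "yaw": -60, "gripper": 8.5}, {"dx": 2, "dy": -44, "dz": -34, "yaw": -70.6, "gripper": 8.5}, {"dx": 2, "dy": -51.2, "dz": -41.9, "yaw": -70.6, "gripper": 8.5}, {"dx": 2, "dy": -51.2, "dz": -41.9, "yaw": -70.6, "gripper": 8.5}, {"dx": 2, "dy": -51.2, "dz": -41.9, "yaw": -70.6, "gripper": 8.5}, {"dx": 2, "dy": -51.2, "dz": -41.9, "yaw": -70.6, "gripper": 8.5}, {"dx": 2, "dy": -51.2, "dz": -41.9, "yaw": -70.6, "gripper": 8.5}])

```text
clock: 1.6
eef_pos: [0.434, 0.0358, 0.2303]
orientation: [0.499, 0.501, -0.498, 0.501]
contact_force: [0.8, -0.2, 1.3]
finger_gap: 0.993
```

step_arm(deltas=[{"dx": 4, "dy": 0, "dz": 0.28, "yaw": 0, "gripper": 8.5}, {"dx": 8, "dy": 0, "dz": 0.28, "yaw": 0, "gripper": 8.5}, {"dx": 11, "dy": 0, "dz": 0.28, "yaw": 0, "gripper": 8.5}, {"dx": 14, "dy": 0, "dz": 0.28, "yaw": 0, "gripper": 8.5}, {"dx": 16.5, "dy": 0, "dz": 0.28, "yaw": 0, "gripper": 8.5}, {"dx": 17.5, "dy": 0, "dz": 0.28, "yaw": 0, "gripper": 8.5}, {"dx": 17.5, "dy": 0, "dz": 0.28, "yaw": 0, "gripper": 8.5}, {"dx": 17.5, "dy": 0, "dz": 0.28, "yaw": 0, "gripper": 6.0}, {"dx": 17.5, "dy": 0, "dz": 0.28, "yaw": 0, "gripper": 6.0}, {"dx": 17.5, "dy": 0, "dz": 0.28, "yaw": 0, "gripper": 4.0}, {"dx": 17.5, "dy": 0, "dz": 0.28, "yaw": 0, "gripper": 4.0}, {"dx": 17.5, "dy": 0, "dz": 0.28, "yaw": 0, "gripper": 4.0}, {"dx": 17.5, "dy": 0, "dz": 0.28, "yaw": 0, "gripper": 4.0}], force=35)

```text
clock: 3.22
eef_pos: [0.4346, 0.0333, 0.0562]
orientation: [0.5, 0.501, -0.498, 0.501]
contact_force: [-1.3, 0.1, 8.4]
finger_gap: 0.574
```

```bash
python3 tool.py 0.6487 -0.0729 0.115; python3 - <<'E'
from h import *
a=snap('scene','s1');b=snap('side','d1')
E
python3 -c "
import cv2,numpy as np
a=cv2.imread('pics/s1.png')[90:250,140:400];b=cv2.imread('pics/d1.png')[90:350,180:400]
cv2.imwrite('pics/v1.png',np.hstack([cv2.resize(a,(416,256)),cv2.resize(b,(352,416))[80:336]]))"
```

```text
clock 3.225 tcp [0.4346 0.0333 0.0562] gap 0.5741381541227043 F [-1.3  0.1  8.4]
tool axes cols
 [[ 0.002  1.     0.004]
 [ 0.002  0.004 -1.   ]
 [-1.     0.002 -0.002]]
delta cm [-5.87 21.38 10.7 ]
yaw to align jaw with world x: 0.239485467807512
```

View pics/v1.png

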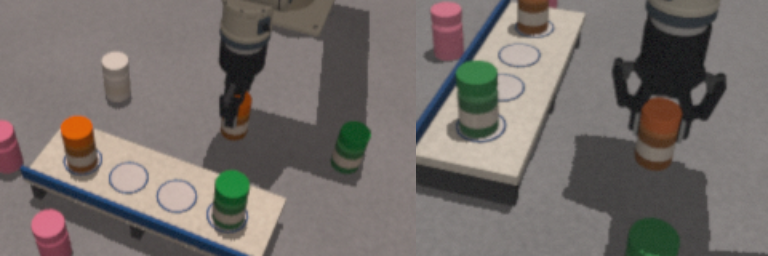

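step_arm(deltas=[{"dx": -1, "dy": 0, "dz": 0, "yaw": 0, "gripper": 4.0}, {"dx": -3, "dy": 0, "dz": 0, "yaw": 0, "gripper": 4.0}, {"dx": -6, "dy": 0, "dz": 0, "yaw": 0, "gripper": 4.0}, {"dx": -9, "dy": 0, "dz": 0, "yaw": 0, "gripper": 4.0}, {"dx": -12, "dy": 0, "dz": 0, "yaw": 0, "gripper": 4.0}, {"dx": -15, "dy": 0, "dz": 2, "yaw": 0, "gripper": 4.0}, {"dx": -15, "dy": 3, "dz": 5, "yaw": 0, "gripper": 4.0}, {"dx": -15, "dy": 7, "dz": 8, "yaw": 0, "gripper": 4.0}, {"dx": -15, "dy": 11, "dz": 10.7, "yaw": 0, "gripper": 4.0}, {"dx": -15, "dy": 15, "dz": 10.7, "yaw": 0, "gripper": 4.0}, {"dx": -15, "dy": 19, "dz": 10.7, "yaw": 0, "gripper": 4.0}, {"dx": -15, "dy": 21.4, "dz": 10.7, "yaw": 0, "gripper": 4.0}, {"dx": -15, "dy": 21.4, "dz": 10.7, "yaw": 0, "gripper": 4.0}, {"dx": -15, "dy": 21.4, "dz": 10.7, "yaw": 0, "gripper": 4.0}, {"dx": -15, "dy": 21.4, "dz": 10.7, "yaw": 0, "gripper": 4.0}])

```text
clock: 5.2
eef_pos: [0.6476, -0.073, 0.2064]
orientation: [0.5, 0.501, -0.498, 0.501]
contact_force: [-0.9, -0.5, -1.7]
finger_gap: 0.577
```

```bash
python3 tool.py 0.6487 -0.0729 0.1167; python3 - <<'E'
from h import *
a=snap('scene','s2');b=snap('side','d2')
E
python3 -c "
import cv2,numpy as np
a=cv2.imread('pics/s2.png')[90:250,140:400];b=cv2.imread('pics/d2.png')[20:260,140:360]
cv2.imwrite('pics/v2.png',np.hstack([cv2.resize(a,(416,256)),cv2.resize(b,(352,384))[0:256]]))"
```

```text
clock 5.2 tcp [ 0.6476 -0.073   0.2064] gap 0.577458945713093 F [-0.9 -0.5 -1.7]
tool axes cols
 [[ 0.001  1.     0.004]
 [ 0.002  0.004 -1.   ]
 [-1.     0.001 -0.002]]
delta cm [8.97 0.11 0.01]
yaw to align jaw with world x: 0.23818147045362537
```

View pics/v2.png

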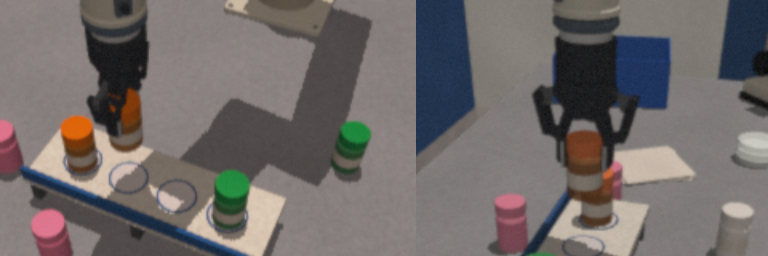

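step_arm(deltas=[{"dx": 2, "dy": 0.1, "dz": 0, "yaw": 0, "gripper": 4.0}, {"dx": 4, "dy": 0.1, "dz": 0, "yaw": 0, "gripper": 4.0}, {"dx": 6, "dy": 0.1, "dz": 0, "yaw": 0, "gripper": 4.0}, {"dx": 7.5, "dy": 0.1, "dz": 0, "yaw": 0, "gripper": 4.0}, {"dx": 8.4, "dy": 0.1, "dz": 0, "yaw": 0, "gripper": 4.0}, {"dx": 8.7, "dy": 0.1, "dz": 0, "yaw": 0, "gripper": 4.0}, {"dx": 8.85, "dy": 0.1, "dz": 0, "yaw": 0, "gripper": 4.0}, {"dx": 8.95, "dy": 0.1, "dz": 0, "yaw": 0, "gripper": 4.0}, {"dx": 9.0, "dy": 0.1, "dz": 0, "yaw": 0, "gripper": 4.0}, {"dx": 9.0, "dy": 0.1, "dz": 0, "yaw": 0, "gripper": 4.0}, {"dx": 9.0, "dy": 0.1, "dz": 0, "yaw": 0, "gripper": 4.0}])

```text
clock: 6.68
eef_pos: [0.6492, -0.0729, 0.1167]
orientation: [0.5, 0.501, -0.498, 0.501]
contact_force: [-0.3, -0.0, -2.9]
finger_gap: 0.577
```

step_arm(deltas=[{"dx": 0.04, "dy": 0, "dz": 0, "yaw": 0, "gripper": 4.0}, {"dx": 0.08, "dy": 0, "dz": 0, "yaw": 0, "gripper": 4.0}, {"dx": 0.12, "dy": 0, "dz": 0, "yaw": 0, "gripper": 4.0}, {"dx": 0.12, "dy": 0, "dz": 0, "yaw": 0, "gripper": 4.0}])

```text
clock: 7.18
eef_pos: [0.6493, -0.0729, 0.1162]
orientation: [0.5, 0.501, -0.498, 0.501]
contact_force: [-2.8, 1.3, 5.3]
finger_gap: 0.579
```

step_arm(deltas=[{"dx": 0, "dy": 0, "dz": 0, "yaw": 0, "gripper": 5.2}, {"dx": 0, "dy": 0, "dz": 0, "yaw": 0, "gripper": 5.6}, {"dx": 0, "dy": 0, "dz": 0, "yaw": 0, "gripper": 6.5}, {"dx": 0, "dy": 0, "dz": 0, "yaw": 0, "gripper": 8.5}, {"dx": 0, "dy": 0, "dz": 0, "yaw": 0, "gripper": 8.5}, {"dx": 0, "dy": 0, "dz": 0, "yaw": 0, "gripper": 8.5}, {"dx": -2, "dy": 0, "dz": 0, "yaw": 0, "gripper": 8.5}, {"dx": -5, "dy": 0, "dz": 0, "yaw": 0, "gripper": 8.5}, {"dx": -9, "dy": 0, "dz": 0, "yaw": 0, "gripper": 8.5}, {"dx": -12, "dy": 0, "dz": 0, "yaw": 0, "gripper": 8.5}, {"dx": -12, "dy": -4, "dz": -4, "yaw": 0, "gripper": 8.5}, {"dx": -12, "dy": -8, "dz": -9, "yaw": 0, "gripper": 8.5}, {"dx": -12, "dy": -12, "dz": -14, "yaw": 0, "gripper": 8.5}, {"dx": -12, "dy": -16, "dz": -19, "yaw": 0, "gripper": 8.5}, {"dx": -12, "dy": -20, "dz": -24, "yaw": 0, "gripper": 8.5}, {"dx": -12, "dy": -22.1, "dz": -29, "yaw": 0, "gripper": 8.5}, {"dx": -12, "dy": -22.1, "dz": -31.1, "yaw": 0, "gripper": 8.5}, {"dx": -12, "dy": -22.1, "dz": -31.1, "yaw": 0, "gripper": 8.5}, {"dx": -12, "dy": -22.1, "dz": -31.1, "yaw": 0, "gripper": 8.5}])

```text
clock: 9.55
eef_pos: [0.427, 0.2365, 0.237]
orientation: [0.5, 0.501, -0.498, 0.501]
contact_force: [-0.1, -0.8, -0.0]
finger_gap: 0.992
```

```bash
python3 tool.py 0.4275 0.2384 0.056; python3 - <<'E'
import fit as F; from h import *
a=snap('scene','s3');b=snap('side','d3')
print(F.fit([(a,220,185,22),(b,245,160,24)],.06)[:2] if 0 else '')
a=cv2.imread('pics/s3.png')[90:250,140:400];b=cv2.imread('pics/d3.png')[100:260,140:360]
cv2.imwrite('pics/v3.png',np.hstack([cv2.resize(a,(416,256)),cv2.resize(b,(352,256))]))
E
```

```text
clock 9.55 tcp [0.427  0.2365 0.237 ] gap 0.9918523673075451 F [-0.1 -0.8 -0. ]
tool axes cols
 [[ 0.003  1.     0.004]
 [ 0.002  0.004 -1.   ]
 [-1.     0.003 -0.002]]
delta cm [ 1.81e+01  1.00e-02 -1.60e-01]
yaw to align jaw with world x: 0.23153971098469128
```

View pics/v3.png

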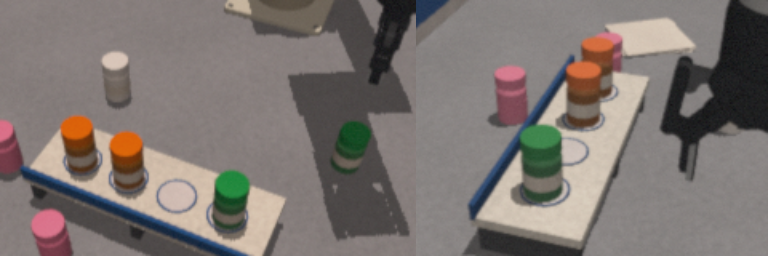

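step_arm(deltas=[{"dx": 4, "dy": 0, "dz": -0.17, "yaw": 0, "gripper": 8.5}, {"dx": 8, "dy": 0, "dz": -0.17, "yaw": 0, "gripper": 8.5}, {"dx": 11, "dy": 0, "dz": -0.17, "yaw": 0, "gripper": 8.5}, {"dx": 14, "dy": 0, "dz": -0.17, "yaw": 0, "gripper": 8.5}, {"dx": 17, "dy": 0, "dz": -0.17, "yaw": 0, "gripper": 8.5}, {"dx": 18.1, "dy": 0, "dz": -0.17, "yaw": 0, "gripper": 8.5}, {"dx": 18.1, "dy": 0, "dz": -0.17, "yaw": 0, "gripper": 8.5}, {"dx": 18.1, "dy": 0, "dz": -0.17, "yaw": 0, "gripper": 6.0}, {"dx": 18.1, "dy": 0, "dz": -0.17, "yaw": 0, "gripper": 6.0}, {"dx": 18.1, "dy": 0, "dz": -0.17, "yaw": 0, "gripper": 4.0}, {"dx": 18.1, "dy": 0, "dz": -0.17, "yaw": 0, "gripper": 4.0}, {"dx": 18.1, "dy": 0, "dz": -0.17, "yaw": 0, "gripper": 4.0}, {"dx": 18.1, "dy": 0, "dz": -0.17, "yaw": 0, "gripper": 4.0}], force=35)

```text
clock: 11.28
eef_pos: [0.4279, 0.2384, 0.0565]
orientation: [0.501, 0.5, -0.498, 0.501]
contact_force: [-0.2, -1.3, 7.3]
finger_gap: 0.576
```

```bash
python3 tool.py 0.649 0.0111 0.1165
```

```text
clock 11.275 tcp [0.4279 0.2384 0.0565] gap 0.5761828655316839 F [-0.2 -1.3  7.3]
tool axes cols
 [[ 0.003  1.     0.003]
 [ 0.002  0.003 -1.   ]
 [-1.     0.003 -0.002]]
delta cm [-5.97 22.06 22.78]
yaw to align jaw with world x: 0.1700171361891165
```

step_arm(deltas=[{"dx": -1, "dy": 0, "dz": 0, "yaw": 0, "gripper": 4.0}, {"dx": -3, "dy": 0, "dz": 0, "yaw": 0, "gripper": 4.0}, {"dx": -6, "dy": 0, "dz": 0, "yaw": 0, "gripper": 4.0}, {"dx": -9, "dy": 0, "dz": 2, "yaw": 0, "gripper": 4.0}, {"dx": -12, "dy": 0, "dz": 5, "yaw": 0, "gripper": 4.0}, {"dx": -15, "dy": 0, "dz": 9, "yaw": 0, "gripper": 4.0}, {"dx": -15, "dy": 0, "dz": 13, "yaw": 0, "gripper": 4.0}, {"dx": -15, "dy": 0, "dz": 17, "yaw": 0, "gripper": 4.0}, {"dx": -15, "dy": 3, "dz": 21, "yaw": 0, "gripper": 4.0}, {"dx": -15, "dy": 7, "dz": 22.8, "yaw": 0, "gripper": 4.0}, {"dx": -15, "dy": 11, "dz": 22.8, "yaw": 0, "gripper": 4.0}, {"dx": -15, "dy": 15, "dz": 22.8, "yaw": 0, "gripper": 4.0}, {"dx": -15, "dy": 19, "dz": 22.8, "yaw": 0, "gripper": 4.0}, {"dx": -15, "dy": 22.1, "dz": 22.8, "yaw": 0, "gripper": 4.0}, {"dx": -15, "dy": 22.1, "dz": 22.8, "yaw": 0, "gripper": 4.0}, {"dx": -15, "dy": 22.1, "dz": 22.8, "yaw": 0, "gripper": 4.0}, {"dx": -15, "dy": 22.1, "dz": 22.8, "yaw": 0, "gripper": 4.0}])

```text
clock: 13.4
eef_pos: [0.6479, 0.0107, 0.2068]
orientation: [0.5, 0.501, -0.498, 0.501]
contact_force: [-0.3, -1.0, -1.6]
finger_gap: 0.579
```

```bash
python3 tool.py 0.649 0.0111 0.1165; python3 - <<'E'
from h import *
a=snap('scene','s4');b=snap('side','d4')
a=cv2.imread('pics/s4.png')[90:250,140:400];b=cv2.imread('pics/d4.png')[20:260,140:360]
cv2.imwrite('pics/v4.png',np.hstack([cv2.resize(a,(416,256)),cv2.resize(b,(352,384))[0:256]]))
E
```

```text
clock 13.4 tcp [0.6479 0.0107 0.2068] gap 0.5790929725161937 F [-0.3 -1.  -1.6]
tool axes cols
 [[ 0.002  1.     0.003]
 [ 0.002  0.003 -1.   ]
 [-1.     0.002 -0.002]]
delta cm [ 9.03  0.09 -0.02]
yaw to align jaw with world x: 0.17353494339765518
```

View pics/v4.png

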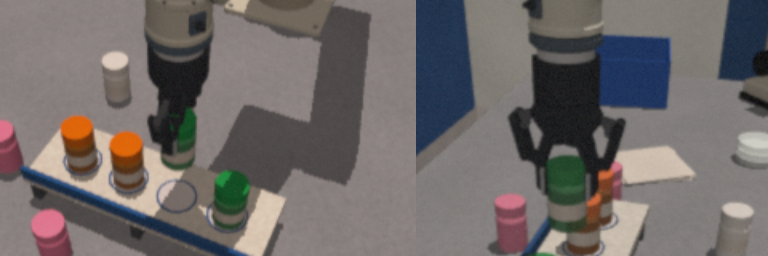

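The green jar is held upright above its mark; lowering it.

step_arm(deltas=[{"dx": 2, "dy": 0.1, "dz": 0, "yaw": 0, "gripper": 4.0}, {"dx": 4, "dy": 0.1, "dz": 0, "yaw": 0, "gripper": 4.0}, {"dx": 6, "dy": 0.1, "dz": 0, "yaw": 0, "gripper": 4.0}, {"dx": 7.5, "dy": 0.1, "dz": 0, "yaw": 0, "gripper": 4.0}, {"dx": 8.4, "dy": 0.1, "dz": 0, "yaw": 0, "gripper": 4.0}, {"dx": 8.7, "dy": 0.1, "dz": 0, "yaw": 0, "gripper": 4.0}, {"dx": 8.85, "dy": 0.1, "dz": 0, "yaw": 0, "gripper": 4.0}, {"dx": 8.95, "dy": 0.1, "dz": 0, "yaw": 0, "gripper": 4.0}, {"dx": 9.0, "dy": 0.1, "dz": 0, "yaw": 0, "gripper": 4.0}, {"dx": 9.05, "dy": 0.1, "dz": 0, "yaw": 0, "gripper": 4.0}, {"dx": 9.1, "dy": 0.1, "dz": 0, "yaw": 0, "gripper": 4.0}, {"dx": 9.1, "dy": 0.1, "dz": 0, "yaw": 0, "gripper": 4.0}])

```text
clock: 15.0
eef_pos: [0.6498, 0.0109, 0.1166]
orientation: [0.501, 0.5, -0.498, 0.501]
contact_force: [-1.5, -0.5, 4.0]
finger_gap: 0.574
```

step_arm(deltas=[{"dx": 0, "dy": 0, "dz": 0, "yaw": 0, "gripper": 5.2}, {"dx": 0, "dy": 0, "dz": 0, "yaw": 0, "gripper": 5.6}, {"dx": 0, "dy": 0, "dz": 0, "yaw": 0, "gripper": 6.5}, {"dx": 0, "dy": 0, "dz": 0, "yaw": 0, "gripper": 8.5}, {"dx": 0, "dy": 0, "dz": 0, "yaw": 0, "gripper": 8.5}, {"dx": 0, "dy": 0, "dz": 0, "yaw": 0, "gripper": 8.5}, {"dx": -2, "dy": 0, "dz": 0, "yaw": 0, "gripper": 8.5}, {"dx": -5, "dy": 0, "dz": 0, "yaw": 0, "gripper": 8.5}, {"dx": -9, "dy": 0, "dz": 0, "yaw": 0, "gripper": 8.5}, {"dx": -12, "dy": 0, "dz": 0, "yaw": 0, "gripper": 8.5}, {"dx": -12, "dy": -4, "dz": -4, "yaw": 0, "gripper": 8.5}, {"dx": -12, "dy": -8, "dz": -9, "yaw": 0, "gripper": 8.5}, {"dx": -12, "dy": -12, "dz": -14, "yaw": 0, "gripper": 8.5}, {"dx": -12, "dy": -16, "dz": -19, "yaw": 0, "gripper": 8.5}, {"dx": -12, "dy": -20, "dz": -22, "yaw": 0, "gripper": 8.5}, {"dx": -12, "dy": -20, "dz": -22, "yaw": 0, "gripper": 8.5}, {"dx": -12, "dy": -20, "dz": -22, "yaw": 0, "gripper": 8.5}])

```text
clock: 17.12
eef_pos: [0.4495, 0.2303, 0.2377]
orientation: [0.501, 0.5, -0.497, 0.502]
contact_force: [0.4, -1.1, -0.4]
finger_gap: 0.996
```

```bash
python3 tool.py 0.649 0.0111 0.1165; python3 - <<'E'
from h import *
a=snap('scene','s5');b=snap('side','d5')
im=[]
for n,(r0,r1,c0,c1) in(('s5',(110,260,130,330)),('d5',(100,260,150,350))):
    c=load(n);from scipy.spatial.transform import Rotation as Ro
    c['rotation']=Ro.from_quat(c['rotation']).as_matrix()
    i=cv2.resize(cv2.imread(f'pics/{n}.png'),None,fx=2,fy=2)
    import fit
    for y in(-.0729,.0111): cv2.polylines(i,[np.int32(fit.hull(c,.6489,y,.06)*2)],True,(255,0,255),1)
    im.append(cv2.resize(i[r0*2:r1*2,c0*2:c1*2],(400,310)))
cv2.imwrite('pics/v5.png',np.hstack(im))
E
```

```text
clock 17.125 tcp [0.4495 0.2303 0.2377] gap 0.9961876411549866 F [ 0.4 -1.1 -0.4]
tool axes cols
 [[ 0.006  1.     0.004]
 [ 0.003  0.004 -1.   ]
 [-1.     0.006 -0.003]]
delta cm [12.17 19.8  22.04]
yaw to align jaw with world x: 0.22173330905513922
```

View pics/v5.png

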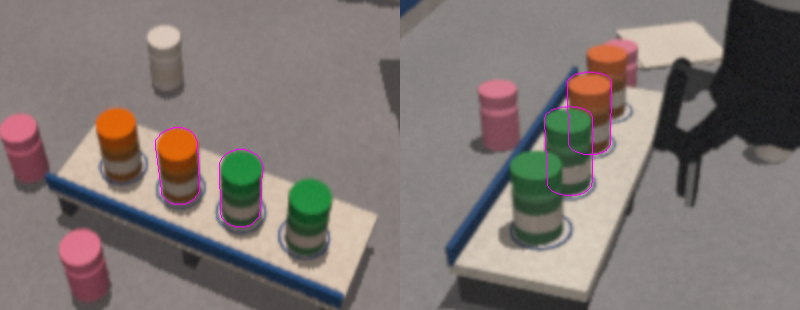

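```bash
python3 -c "
from rig import env; print(env.job_done())"
```

```text
the job is handed in; nothing more can be done
None
```

I put the amber jar and the green jar on the two empty marks, each next to the standing jar of its colour, and handed the job in at about 17 s on the robot's clock. No verdict was reported.

- **Set-down:** Each jar was lowered in small steps until it touched the shelf. The tool force readings afterwards were about 5 N for amber and 4 N for green, well under the 60 N limit. The fingers then opened slowly and the arm backed away.
- **Position:** In the last scene and side pictures all four jars stand upright in the order amber, amber, green, green. The two placed jars match their expected outlines on the marks to within a few millimetres by eye.
- **Other jars:** The standing jars and the white jar look unmoved. I compared these by eye and did not re-measure them.
- **Weaker check:** The side-camera fit of the standing green jar failed on its own because the image segmentation was poor. The scene-camera fit and the two-camera fit put it about 4 to 7 mm off its mark. It started that way, and it is inside the 16 mm limit.

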